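# Clamp the grind gauge in its cam-operated holder

### The job

Lay the steel grind gauge gently in the cam-operated holder, flat on its support strips between the guide pins while the jaw is open, then clamp it: turn the crank counter-clockwise (seen from above) until the cam's roller has climbed over the hump and dropped into the flat dwell behind it, where the crank stays put by itself when you let go. Feel for the drop and do not force the crank against the stop shoulder beyond the dwell; do not drop the gauge, and leave the other things on the bench where they are.

Things in the scene. Friction and masses are not known exactly. Their poses are not given: they have to be found in the camera images.
- gauge: Grind gauge: flat ground-steel block 60 x 170 x 12 mm with shallow grooves on top, 0.78 to 0.97 kg, loose on the worktop. Origin: centre of its underside; y runs along the 170 mm length, x across the 60 mm width, z up. Either end may point to the stop. Pinch it across its width at the middle. Carry it high: the disperser's clamp, right of the holder, stands 155 mm above the worktop.
- holder: Cam-operated gauge holder, fixed: aluminium plate 334 x 110 x 12 mm; along its x axis crank and cam (nearest the robot), roller slide with sprung jaw, nest for the gauge, end stop (dark steel block, top 32 mm above the worktop). Origin: on the cam's axis at the plate's underside; x points to the end stop, z up; the plate spans x -52 to +282, y -55 to +55 mm.
- nest (a point): Where the clamped gauge's underside centre belongs: on the holder's x axis 173 mm from the cam's axis, on two strips whose tops are 16 mm above the worktop; axes as the holder's, the gauge's length along x. End stop face at x = +85 mm, open jaw's face at x = -93 mm: 8 mm of play lengthwise. The closing jaw slides the gauge along to the stop.
- nest_pin (a point): One of the nest's four guide pins, at its top, 25 mm above the worktop: 10 mm diameter, tapered tops. They stand at x = -58 and +58, y = -37 and +37 mm from the nest (this one at -58, +37), leaving 2 mm on each side of the gauge; between them the sides of the nest are open for the fingers.
- cam_axis (a point): Point on the vertical axis of crank and cam, 76 mm above the worktop, as high as the middle of the handle; axes as the holder's. The hub on this axis is 28 mm in diameter; its top is 62 mm above the worktop.
- handle_mid (a point): Middle of the crank's handle: upright black cylinder, 22 mm diameter, 40 mm high (56 to 96 mm above the worktop), that revolves freely on its pin, 62 mm from the cam's axis. The flat crank arm under it has its top 55 mm above the worktop. The x axis points outward along the arm.
- crank (a joint): Crank angle (rad), growing counter-clockwise seen from above; at 0 the arm points 2.75 rad clockwise of the holder's x axis. Starts between -0.2 and 0.2. The crank's hub is clamped on the camshaft wherever the last user set it, so the crank angle of the dwell is not known: its middle lies between 2.05 and 3.85. Let go before the hump, it springs back.
- roller: Roller of the follower slide: upright, 16 mm diameter, spring-loaded against the cam. Origin: its centre, 24 mm above the worktop. It moves only along the holder's x axis: 32 mm from the cam's axis with the jaw open, about 46 mm on the hump, about 44.2 mm in the dwell.
- jaw: Sprung jaw on the roller slide: dark steel block 9 x 50 x 17 mm; presses on the gauge's end with about 36 N in the dwell, 50 N on the hump. Origin: with the jaw open on the cam's axis at the worktop, 80 mm behind the jaw's face (along the holder's x); it moves along x with the jaw, which follows the roller until it meets the gauge.
- scraper: Bystander: flat steel scraper blade 38 x 90 x 6 mm, loose. Origin: centre of its underside.
- applicator: Bystander: rectangular steel frame (film applicator) 50 x 84 x 22 mm, loose. Origin: centre of its underside.
- spatula: Bystander: spatula with a dark handle, 212 mm long, 16 mm wide, 11 mm high, loose, lying between the robot and the holder. Origin: centre of its underside; long axis y.
- syringe: Bystander: plastic syringe 115 mm long, 29 mm thick, loose. Origin: centre of its underside; long axis y.
- crank_arm (a point): Top of the crank arm, 31 mm out from the cam's axis, 55 mm above the worktop. Felt at the handle when turned slowly counter-clockwise with the gauge in: 1 to 2 N of drag, growing to 8 to 11 N up to the hump; past it the spring pulls the crank on with up to 15 N for 0.13 rad; then the dwell, 0.22 rad wide, less than 5 N either way; then the stop shoulder, a hard stop.

How it is judged (in metres and radians):
On the way:
1. the gauge lies released in the nest, flat on the strips between the pins, with the jaw still open (y of gauge in the frame of nest between -0.0035 and 0.0035 m and z of gauge in the frame of nest between -0.002 and 0.002 m and angle between the y axis of gauge and the x axis of holder, either way round below 0.07 rad and x of gauge in the frame of nest between -0.01 and 0.003 m and x of roller in the frame of holder below 0.035 m and contact force between the fingers and gauge below 0.5 N and linear speed of gauge below 0.02 m/s), for 0.2 s.
At the end, for the whole second after the job is handed in: The gauge lies flat and still in the nest (within 3.5 mm across, 2 mm in height, 0.07 rad), within 2.5 mm of the end stop; the jaw presses on it with over 20 N; the roller rests in the cam's dwell (43.4 to 45.1 mm from the cam's axis), crank settled (below 0.2 rad/s) (y of gauge in the frame of nest between -0.0035 and 0.0035 m and z of gauge in the frame of nest between -0.002 and 0.002 m and angle between the y axis of gauge and the x axis of holder, either way round below 0.07 rad and x of gauge in the frame of nest between -0.0025 and 0.0025 m and x of roller in the frame of holder between 0.0434 and 0.0451 m and contact force between jaw and gauge above 20 N and velocity of joint crank between -0.2 and 0.2 rad/s and linear speed of gauge below 0.02 m/s); the robot touches nothing.
It fails at once if the crank is forced against the stop shoulder beyond the dwell (the cam's stop lug presses on the roller with more than 36 N, about 26 N at the handle) (contact force between cam_c1 and roller above 36 N).
It fails at once if the gauge is dropped or thrown (moves faster than 0.4 m/s while no finger holds it) (linear speed of gauge above 0.4 m/s and contact force between the fingers and gauge below 0.5 N).
It fails at once if a bystander (scraper, film applicator, spatula, syringe) is moved by more than 3 cm (distance of any of scraper, applicator, spatula, syringe from where it was at the start of the episode above 0.03 m).
It also fails if it takes over 72 s, if anything falls off the work surface, if the arm or the gripper's body presses on something with over 40 N, if the wrist force passes 120 N, or if a joint passes its speed limit or range.

### The arm

A 6-joint arm with a two-finger parallel gripper is mounted at the origin on a cart in front of the work surface, level with it; the furniture and walls round the work are solid. World frame = base frame: x ahead of the robot, y to its left, z up, the work surface at z = 0. Lengths are in m, angles in degrees, forces in N, time in s.
With the tool pointing down it reaches from about 0.375 to 0.975 m from the base axis. Payload 3.8 kg.
Tool frame: the origin (TCP) lies at the very end of the fingers, on their centre line; the grasp point (between the pads) lies 19 mm behind it; z points along the fingers, y is the line along which they close (so a half turn about z gives the same grasp; the last joint's range is limited). The gripper opens to 85 mm and grips with 20 to 120 N. Pads are 22 mm wide; open, the fingers measure 114 mm over their backs; the gripper's body (76 mm by 85 mm) begins 54 mm behind the grasp point. The pads swing forward as they close: fully open they stand 13 mm farther back than shut.
Start: joints at [71.339, 15.12, 91.902, -0, 72.978, -2.114], TCP at [0.192, 0.647, 0.231] pointing down, gripper open.
Joint ranges: [-150.88, 150.88], [-54.13, 125.18], [17.81, 147.31], [-75.09, 255.09], [0, 152.58], [-146.25, 146.25]. Speed limits (degrees/s): [147.25, 147.25, 180, 180, 180, 180].

### API

Orientations are given as a 3x3 rotation matrix whose columns are the frame's x, y, z axes.
In Python, from rig import ctrl, viewer gives the robot as it stands. The module is installed in compiled form; this text tells all that it offers.
- The arm moves only by the tool move_arm, never from a script. Its argument "commands" is text: rows parted by semicolons, each of 6 numbers parted by spaces: the shift along the tool's x, y, z each as a share of 0.4 m, from -1 to 1, then the turn, a rotation vector about the tool's x, y, z each as a share of pi rad, from -1 to 1. In form: tx ty tz rx ry rz; .... A call has 1 to 20 rows; each row is the pose to reach, as a shift and turn from the pose commanded when the call began, along the tool's axes at that moment, turning the shorter way round; what a row does not reach only later rows make up. A row lasts 1/8 s, in which the tool goes at most 62.5 mm and 10.7 degrees, less where a joint would pass 70% of its speed; a pose out of reach is approached as far as the arm can. A call with a number of a shift or a turn outside -1 to 1 is refused whole. A call with a gripper value outside its range is refused whole. "grip" is the opening, from 0 (shut) to 1 (fully open), set as the call begins (left out, the last holds). The fingers move at their own pace and stop on an object; "grip_force" is the grip in N (left out, the last holds). Time passes only in rows, so rows that repeat a pose let the fingers close. It gives the time, the measured TCP pose, the force, the opening and the grip force at its end, in the units of the state.
- ctrl.sense(): the state, without advancing time (a new reading comes with each control period).
- viewer.capture(name): name is "scene" or "top" or "wrist"; returns (picture, depth): 400x640x3 uint8, red, green, blue; 400x640 float32, m along the optical axis (not along the pixel's ray), 0 where there is no reading.
- viewer.camera_info(name): a dict with "fx", "fy", "cx", "cy" (pixels), "rvec" (rotation vector, rad) and "tvec" (3), from world to camera coordinates, as OpenCV has them; the wrist camera has in their place "T_tool_cam" (4x4, takes a point from camera to tool coordinates, whose origin is the TCP and whose axes are the flange's). Camera axes: x right, y down, z forward; pixel columns grow to the right and rows downward; lengths in m; the calibration is good to about 2 mm. A picture is of the moment at which its call begins: read the wrist's pose just before it. camera_info takes no time and is no camera call.
- ctrl.hand_in(): hands the job in; it is judged then, once.
The state is a dict: "clock": time; "qpos": joint angles; "qd": joint speeds; "joint_torque": joint torques, N m; "eef_pos": TCP position; "orientation": TCP orientation; "contact_force": force on the tool from outside, world axes, zero at the start; "wrist_torque": the same for the moment, N m; "opening": finger opening in m; "grasp_force": force on a finger pad.
Only numpy, scipy, OpenCV 4.12 (cv2) and the standard library are available. Lean on these libraries where they do the work, as an engineer would, in place of code of your own. Each camera call takes 0.05 s, during which the arm holds its last target. There are 200 camera calls.

## Working session

There is one attempt and no reset: what is moved stays moved. The work goes in short steps, Python scripts to look and compute and a tool call to move; the robot and the scene stay as the last step left them, time stands still between calls to the robot, and variables do not carry over. Pictures are saved under pics/ and viewed, at most 10 in all, crops included, and the job is handed in when it is done.

Besides the shell and the picture viewer there is one more tool, called by a JSON object that holds its "api" and its "payload", one argument or row to a line. move_arm: Moves the arm, as the interface text tells. Shift numbers are shares of 0.4 m and turn numbers shares of pi rad, none past 1 either way. Its arguments: {"type":"object","properties":{"commands":{"type":"string"},"grip":{"type":"number"},"grip_force":{"type":"number"}},"required":["commands"]}

```bash
mkdir -p pics; cat > h.py <<'E'
import numpy as np, cv2
from rig import ctrl, viewer
def cap(n,f):
    s=ctrl.sense(); p,d=viewer.capture(n); cv2.imwrite('pics/'+f+'.png',p[:,:,::-1]); np.savez('pics/'+f+'.npz',d=d,p=p,R=np.array(s['orientation']),t=np.array(s['eef_pos'])); return p,d
def w(n,f,u,v,z=None):
    """pixel -> world; z: intersect with plane z, else use depth"""
    c=viewer.camera_info(n); D=np.load('pics/'+f+'.npz')
    if n=='wrist':
        T=np.array(c['T_tool_cam']); R=D['R']@T[:3,:3]; o=D['R']@T[:3,3]+D['t']
    else:
        R=cv2.Rodrigues(np.array(c['rvec'],float))[0].T; o=-R@np.array(c['tvec'],float).ravel()
    r=R@np.array([(u-c['cx'])/c['fx'],(v-c['cy'])/c['fy'],1])
    k=D['d'][int(v),int(u)] if z is None else (z-o[2])/r[2]
    return o+k*r
E
python3 - <<'E'
from h import *
for n in('scene','top'): cap(n,n+'0')
s=ctrl.sense(); print(s)
print(viewer.camera_info('top'),viewer.camera_info('wrist'))
E
```

```text
{'clock': 0.1, 'qpos': array([ 7.13386529e+01,  1.51664941e+01,  9.19746383e+01,  1.03100545e-03,
        7.29784015e+01, -2.11280040e+00]), 'qd': array([ 0.01901167, -0.17572069, -0.1894802 , -0.04988166, -0.01422057,
        0.09465762]), 'joint_torque': array([-3.06985021e-05, -5.16707611e+01, -3.68591022e+01, -9.59605813e-05,
        6.31391391e-03,  3.49638219e-05]), 'eef_pos': array([0.19202239, 0.646406  , 0.23005571]), 'orientation': array([[-9.58577207e-01,  2.84832004e-01, -6.83849774e-04],
       [ 2.84832809e-01,  9.58575185e-01, -1.97107044e-03],
       [ 9.40974813e-05, -2.08420605e-03, -9.99997824e-01]]), 'contact_force': array([-0.20741685,  0.59016845, -0.42059518]), 'wrist_torque': array([-0.0298101 , -0.08985398, -0.04636722]), 'grasp_force': 0.0, 'opening': 0.08568218992127928}
{'fx': 363.4282256330247, 'fy': 363.4282256330247, 'cx': 322.17783540429804, 'cy': 197.4941385422132, 'rvec': array([ 2.09271488, -2.13740332,  0.21755576]), 'tvec': array([-0.12363106,  0.53403231,  1.02866671])} {'fx': 298.21154714955316, 'fy': 298.21154714955316, 'cx': 320.22984523691156, 'cy': 198.75789166825237, 'T_tool_cam': array([[-8.82313400e-04, -9.48103079e-01, -3.17961904e-01,
         8.23887909e-02],
       [ 9.99999509e-01, -6.93107613e-04, -7.08183907e-04,
         1.06011730e-03],
       [ 4.51049526e-04, -3.17962373e-01,  9.48103225e-01,
        -1.42029646e-01],
       [ 0.00000000e+00,  0.00000000e+00,  0.00000000e+00,
         1.00000000e+00]])}
```

View pics/top0.png

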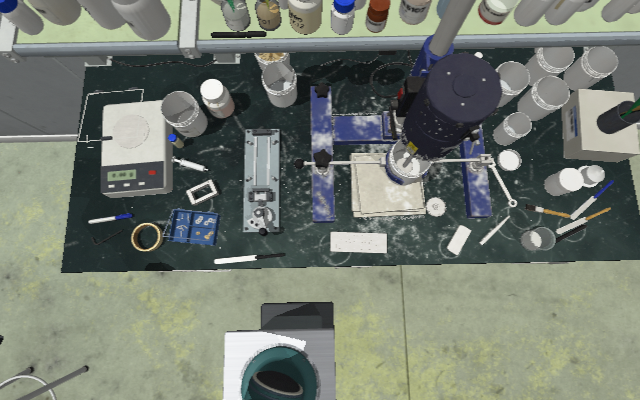

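View pics/scene0.png

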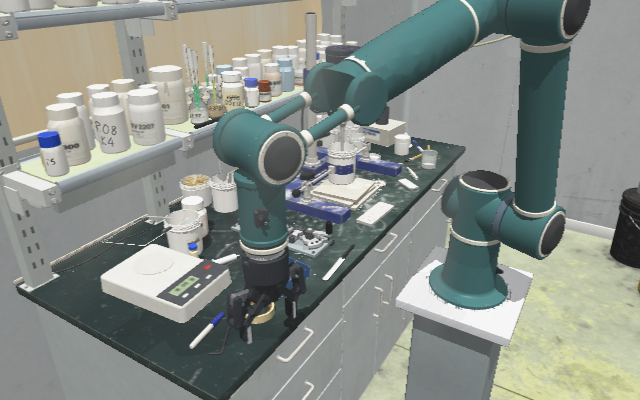

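The top view shows the gauge around (358,242), the holder around (262,180) with its crank end near (265,215), the spatula at (250,259), and the disperser clamp right of the holder. I'll enlarge the holder and gauge area.

```bash
python3 - <<'E'
from h import *
p=cv2.imread('pics/top0.png')[115:275,215:405]
cv2.imwrite('pics/c1.png',cv2.resize(p,None,fx=4.2,fy=3.75 if 0 else 4.2,interpolation=cv2.INTER_CUBIC)[:600+72])
p=cv2.imread('pics/top0.png')[122:270,215:400]
cv2.imwrite('pics/c1.png',cv2.resize(p,None,fx=4,fy=4,interpolation=cv2.INTER_CUBIC))
for u,v in[(358,242),(262,180),(330,160),(250,259),(200,192)]: print(u,v,w('top','top0',u,v).round(3))
E
```

```text
358 242 [ 0.313 -0.131  1.115]
262 180 [0.6   0.052 0.013]
330 160 [ 0.617 -0.158  0.152]
250 259 [0.357 0.087 0.004]
200 192 [ 0.569  0.249 -0.002]
```

View pics/c1.png

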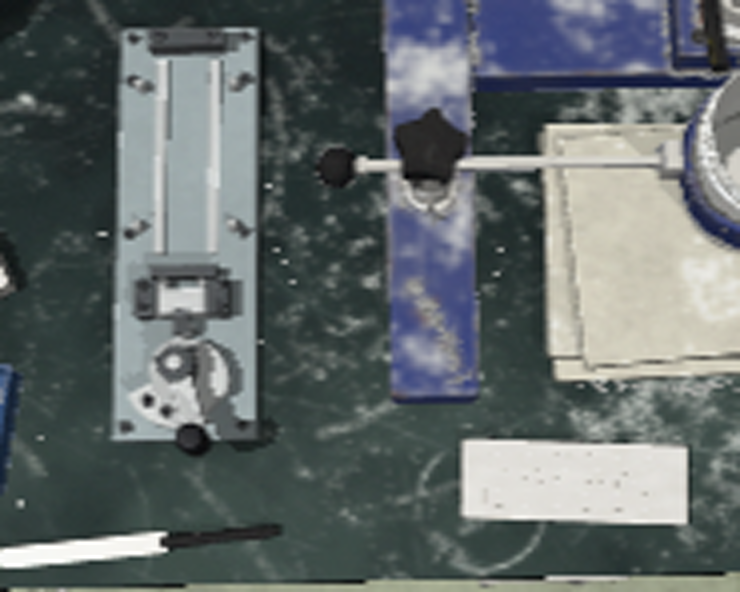

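The crop shows gauge corners (462,440), (688,446), (687,524), (461,516), the handle top at (192,438), the hub at (178,362), and the end stop at the top (187,40). The disperser clamp knob is at (335,165).

```bash
python3 - <<'E'
from h import *
W=lambda a,b,z: w('top','top0',215+(a-1.5)/4,122+(b-1.5)/4,z)
for n,a,b,z in[('g',462,440,.012),('g',688,446,.012),('g',687,524,.012),('g',461,516,.012),('handle',192,437,.096),('hub',178,360,.062),
 ('plTL',121,28,.012),('plTR',259,28,.012),('plBL',112,440,.012),('plBR',258,440,.012),('pin',138,83,.025),('pin',242,80,.025),('pin',136,228,.025),('pin',240,226,.025),('stopface',187,50,.032),('spL',0,555,.01),('spR',280,530,.01),('knob',335,165,.15)]:
  print(n,W(a,b,z).round(4))
E
```

```text
g [ 0.4336 -0.157   0.012 ]
g [ 0.4254 -0.3285  0.012 ]
g [ 0.3668 -0.3244  0.012 ]
g [ 0.3764 -0.1548  0.012 ]
handle [0.4305 0.0346 0.096 ]
hub [0.4913 0.0511 0.062 ]
plTL [0.7721 0.1095 0.012 ]
plTR [ 0.7697 -0.0018  0.012 ]
plBL [0.4392 0.109  0.012 ]
plBR [ 0.4369 -0.0019  0.012 ]
pin [0.7202 0.0922 0.025 ]
pin [0.7209 0.01   0.025 ]
pin [0.6018 0.0914 0.025 ]
pin [0.6017 0.011  0.025 ]
stopface [0.7442 0.0526 0.032 ]
spL [0.3548 0.1914 0.01  ]
spR [ 0.3689 -0.0184  0.01  ]
knob [ 0.6108 -0.0707  0.15  ]
```

```bash
cat >> h.py <<'E'
from scipy.spatial.transform import Rotation as Ro
def row(pos,yaw,base=None):
    """row numbers to reach TCP pos, tool down, tool-y at yaw deg"""
    if base is None:
        s=ctrl.sense(); base=(np.array(s['eef_pos']),np.array(s['orientation']))
    t,R=base; a=np.radians(yaw)
    G=np.array([[np.sin(a),np.cos(a),0],[-np.cos(a),np.sin(a),0],[0,0,-1.]])
    r=np.r_[R.T@(np.array(pos)-t)/.4, Ro.from_matrix(R.T@G).as_rotvec()/np.pi]
    print(r.round(4)); return np.array(pos),G
E
python3 - <<'E'
from h import *
b=row([.40,.30,.25],90); row([.53,.053,.22],90,b)
E
```

```text
Traceback (most recent call last):
  File "h.py", line 22, in row
    r=np.r_[R.T@(np.array(pos)-t)/.4, Ro.from_matrix(R.T@G).as_rotvec()/np.pi]
                                      ~~~~~~~~~~~~~~^^^^^^^
  File "scipy/spatial/transform/_rotation.pyx", line 1143, in scipy.spatial.transform._rotation.Rotation.from_matrix
ValueError: Non-positive determinant (left-handed or null coordinate frame) in rotation matrix 0: [[-9.58577207e-01  2.84832809e-01 -9.40974813e-05]
 [ 2.84832004e-01  9.58575185e-01  2.08420605e-03]
 [-6.83849774e-04 -1.97107044e-03  9.99997824e-01]].
```

```bash
sed -i 's/\[\[np.sin(a),np.cos(a),0\],\[-np.cos(a),np.sin(a),0\]/[[-np.sin(a),np.cos(a),0],[np.cos(a),np.sin(a),0]/' h.py
python3 - <<'E'
from h import *
b=row([.40,.30,.25],90); row([.53,.053,.22],90,b)
E
```

```text
[-7.451e-01 -6.821e-01 -4.850e-02 -7.000e-04 -1.000e-04 -9.190e-02]
[-0.325  -0.6175  0.075   0.      0.      0.    ]
```

{"api": "move_arm", "payload": {
  "commands": "-0.745 -0.682 -0.0485 0 0 -0.092;-0.745 -0.682 -0.0485 0 0 -0.092;-0.745 -0.682 -0.0485 0 0 -0.092;-0.745 -0.682 -0.0485 0 0 -0.092;-0.745 -0.682 -0.0485 0 0 -0.092;-0.745 -0.682 -0.0485 0 0 -0.092;-0.745 -0.682 -0.0485 0 0 -0.092;-0.745 -0.682 -0.0485 0 0 -0.092"
}}

```text
clock: 1.1
eef_pos: [0.4009, 0.2989, 0.2505]
orientation: [[-1.0, 0.004, -0.0], [0.004, 1.0, -0.0], [0.0, -0.0, -1.0]]
contact_force: [-0.1, 0.8, 0.8]
opening: 0.0854
grasp_force: 0.0
```

{"api": "move_arm", "payload": {
  "commands": "-0.325 -0.6175 0.075 0 0 0;-0.325 -0.6175 0.075 0 0 0;-0.325 -0.6175 0.075 0 0 0;-0.325 -0.6175 0.075 0 0 0;-0.325 -0.6175 0.075 0 0 0;-0.325 -0.6175 0.075 0 0 0;-0.325 -0.6175 0.075 0 0 0;-0.325 -0.6175 0.075 0 0 0"
}}

```text
clock: 2.1
eef_pos: [0.5298, 0.0553, 0.2207]
orientation: [[-1.0, -0.002, -0.0], [-0.002, 1.0, 0.0], [0.0, 0.0, -1.0]]
contact_force: [-0.7, 0.0, -0.7]
opening: 0.0853
grasp_force: 0.0
```

```bash
python3 - <<'E'
from h import *
cap('wrist','w1'); s=ctrl.sense(); print(s['clock'],s['eef_pos'],s['contact_force'])
p=cv2.imread('pics/w1.png'); cv2.imwrite('pics/w1b.png',cv2.resize(p[:, 160:480],None,fx=1.5*1.0,fy=1.5,interpolation=cv2.INTER_CUBIC))
E
```

```text
2.15 [0.52985862 0.05516673 0.2208289 ] [-0.40887569 -0.25483759 -1.14975147]
```

View pics/w1b.png

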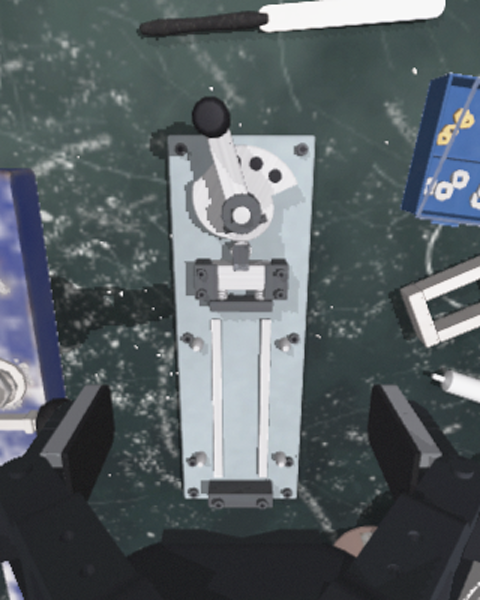

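The wrist view shows the whole holder: hub (241,215), handle top (211,117), jaw and slide (238,285), strips, four guide pins near (195,342), (287,340), (198,460) and (281,461), and the stop (240,493). I'll enlarge the nest.

```bash
python3 - <<'E'
from h import *
p=cv2.imread('pics/w1.png'); cv2.imwrite('pics/w1c.png',cv2.resize(p[190:342,260:380],None,fx=3.9,fy=3.9,interpolation=cv2.INTER_CUBIC))
E
```

```text
(no output)
```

View pics/w1c.png

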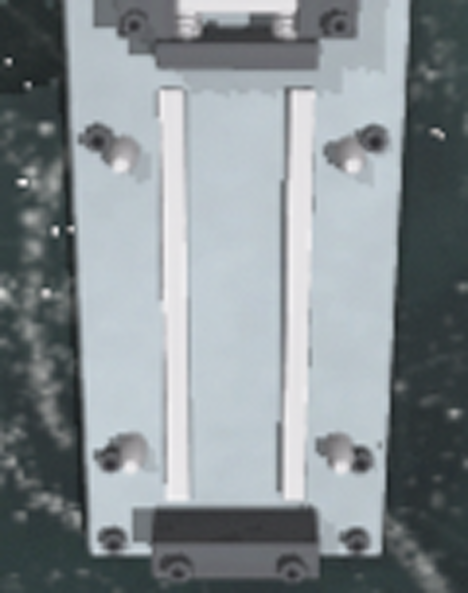

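```bash
python3 - <<'E'
from h import *
W=lambda a,b,z: w('wrist','w1',260+(a-1.5)/3.9,190+(b-1.5)/3.9,z)
for n,a,b,z in[('pin',120,157,.025),('pin',351,158,.025),('pin',132,457,.025),('pin',340,455,.025),('stopL',153,543,.032),('stopR',317,543,.032),('st',160,90,.016),('st',313,90,.016),('st',165,498,.016),('st',306,498,.016),('plTL',66,60,.012),('plTR',408,60,.012),('plBL',90,553,.012),('plBR',383,553,.012)]:
  print(n,W(a,b,z).round(4))
W=lambda a,b,z: w('wrist','w1',160+a/1.5,b/1.5,z)
for n,a,b,z in[('handle',211,116,.096),('hub',241,214,.062),('plL',169,135,.012),('plR',314,136,.012)]: print(n,W(a,b,z).round(4))
row([.4005,-.241,.15],-3)
E
```

```text
pin [0.6016 0.0195 0.025 ]
pin [0.6019 0.0929 0.025 ]
pin [0.7159 0.0202 0.025 ]
pin [0.715  0.0927 0.025 ]
stopL [0.7466 0.0274 0.032 ]
stopR [0.7465 0.085  0.032 ]
st [0.5823 0.032  0.016 ]
st [0.5822 0.0809 0.016 ]
st [0.7409 0.0308 0.016 ]
st [0.7408 0.0819 0.016 ]
plTL [0.5736 0.0019 0.012 ]
plTR [0.5734 0.1114 0.012 ]
plBL [0.7693 0.002  0.012 ]
plBR [0.7692 0.1115 0.012 ]
handle [0.4308 0.04   0.096 ]
hub [0.4893 0.0567 0.062 ]
plL [0.4386 0.0037 0.012 ]
plR [0.4391 0.1106 0.012 ]
[ 3.251e-01 -7.397e-01  1.768e-01  1.000e-04 -1.000e-04  5.174e-01]
```

{"api": "move_arm", "payload": {
  "commands": "0.325 -0.74 0.15 0 0 0.517;0.325 -0.74 0.15 0 0 0.517;0.325 -0.74 0.15 0 0 0.517;0.325 -0.74 0.15 0 0 0.517;0.325 -0.74 0.15 0 0 0.517;0.325 -0.74 0.15 0 0 0.517;0.325 -0.74 0.15 0 0 0.517;0.325 -0.74 0.15 0 0 0.517;0.325 -0.74 0.15 0 0 0.517;0.325 -0.74 0.15 0 0 0.517;0.325 -0.74 0.15 0 0 0.517"
}}

```text
clock: 3.52
eef_pos: [0.4006, -0.2419, 0.1608]
orientation: [[0.05, 0.999, 0.0], [0.999, -0.05, -0.0], [-0.0, 0.0, -1.0]]
contact_force: [-0.2, -0.7, 0.1]
opening: 0.0852
grasp_force: 0.0
```

```bash
python3 - <<'E'
from h import *
cap('wrist','w2'); s=ctrl.sense(); print(s['clock'],s['eef_pos'],s['contact_force'])
E
```

```text
3.575 [ 0.40051933 -0.24196827  0.1608281 ] [ 0.64559749 -0.08032303 -0.86659142]
```

View pics/w2.png

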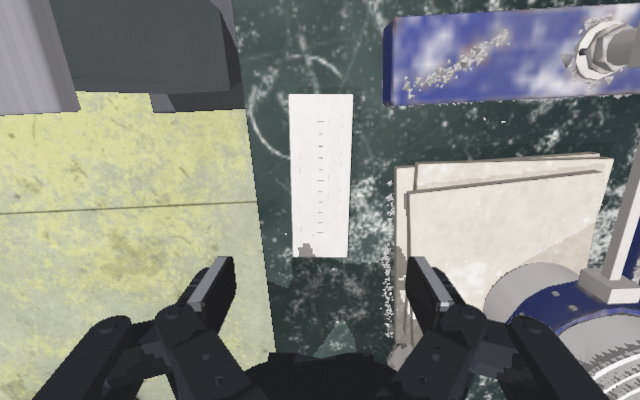

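Gauge corners are at (289,94), (353,94), (348,257), (292,257), about centred between the fingers, which sit at (218,285) and (425,285).

```bash
python3 - <<'E'
from h import *
c=[w('wrist','w2',*p,.012) for p in[(289,94),(353,94),(348,257),(292,257)]]
print(np.round(c,4)); m=np.mean(c,0); print(m)
d=(c[0]+c[1]-c[2]-c[3]); y=np.degrees(np.arctan2(d[1],d[0])); print(y-90)
row([m[0],m[1],.004],y-90)
E
```

```text
[[ 0.3759 -0.1535  0.012 ]
 [ 0.4347 -0.1565  0.012 ]
 [ 0.4265 -0.3258  0.012 ]
 [ 0.3649 -0.3226  0.012 ]]
[ 0.4005095 -0.2396183  0.012    ]
-3.251571030559546
[ 5.900e-03 -4.000e-04  3.921e-01  1.000e-04  1.000e-04  1.900e-03]
```

{"api": "move_arm", "payload": {
  "commands": "0.006 0 0.15 0 0 0.002;0.006 0 0.28 0 0 0.002;0.006 0 0.36 0 0 0.002;0.006 0 0.395 0 0 0.002;0.006 0 0.405 0 0 0.002;0.006 0 0.405 0 0 0.002"
}}

```text
clock: 4.32
eef_pos: [0.4015, -0.2406, -0.0003]
orientation: [[0.059, 0.998, 0.002], [0.998, -0.059, -0.001], [-0.001, 0.002, -1.0]]
contact_force: [-0.6, -0.0, -0.9]
opening: 0.0854
grasp_force: 0.0
```

{"api": "move_arm", "payload": {
  "commands": "0 0 0 0 0 0;0 0 0 0 0 0;0 0 0 0 0 0;0 0 0 0 0 0;0 0 0 0 0 0",
  "grip": 0.73,
  "grip_force": 80
}}

```text
clock: 4.95
eef_pos: [0.4004, -0.2399, -0.0013]
orientation: [[0.059, 0.998, -0.0], [0.998, -0.059, 0.0], [0.0, -0.0, -1.0]]
contact_force: [-0.1, -0.1, 1.3]
opening: 0.0622
grasp_force: 0.0
```

No contact with the table. Close on it and lift a little.

{"api": "move_arm", "payload": {
  "commands": "0 0 0 0 0 0;0 0 0 0 0 0;0 0 0 0 0 0;0 0 0 0 0 0",
  "grip": 0,
  "grip_force": 80
}}

```text
clock: 5.45
eef_pos: [0.4006, -0.24, -0.0006]
orientation: [[0.059, 0.998, -0.0], [0.998, -0.059, 0.0], [0.0, -0.0, -1.0]]
contact_force: [-1.5, 1.8, 7.8]
opening: 0.0576
grasp_force: 85.5
```

{"api": "move_arm", "payload": {
  "commands": "0 0 -0.01 0 0 0;0 0 -0.03 0 0 0;0 0 -0.05 0 0 0;0 0 -0.05 0 0 0"
}}

```text
clock: 5.95
eef_pos: [0.401, -0.2403, 0.0194]
orientation: [[0.059, 0.998, 0.001], [0.998, -0.059, -0.001], [-0.001, 0.001, -1.0]]
contact_force: [-0.3, 0.4, -7.7]
opening: 0.0578
grasp_force: 87.4
```

```bash
python3 - <<'E'
from h import *
b=row([.40,-.24,.22],-3.25); b=row([.5,.03,.22],90,b); row([.657,.056,.12],90,b)
E
```

```text
[ 2.000e-04 -1.900e-03 -5.015e-01  5.000e-04  3.000e-04 -9.000e-04]
[ 0.6881  0.2113  0.     -0.     -0.     -0.5181]
[-0.3925  0.065   0.25    0.      0.      0.    ]
```

{"api": "move_arm", "payload": {
  "commands": "0 0 -0.15 0 0 0;0 0 -0.3 0 0 0;0 0 -0.45 0 0 0;0 0 -0.5 0 0 0;0 0 -0.5 0 0 0"
}}

```text
clock: 6.58
eef_pos: [0.4016, -0.2407, 0.2208]
orientation: [[0.059, 0.998, 0.004], [0.998, -0.059, -0.003], [-0.002, 0.004, -1.0]]
contact_force: [-0.7, -0.1, -8.4]
opening: 0.0571
grasp_force: 94.2
```

{"api": "move_arm", "payload": {
  "commands": "0.688 0.211 0 0 0 -0.518;0.688 0.211 0 0 0 -0.518;0.688 0.211 0 0 0 -0.518;0.688 0.211 0 0 0 -0.518;0.688 0.211 0 0 0 -0.518;0.688 0.211 0 0 0 -0.518;0.688 0.211 0 0 0 -0.518;0.688 0.211 0 0 0 -0.518;0.688 0.211 0 0 0 -0.518;0.688 0.211 0 0 0 -0.518;0.688 0.211 0 0 0 -0.518"
}}

```text
clock: 7.95
eef_pos: [0.5, 0.0297, 0.2169]
orientation: [[-1.0, 0.005, -0.003], [0.005, 1.0, -0.0], [0.003, -0.0, -1.0]]
contact_force: [-0.2, 0.5, -7.7]
opening: 0.0569
grasp_force: 94.1
```

{"api": "move_arm", "payload": {
  "commands": "-0.13 0.02 0 0 0 0;-0.26 0.04 0 0 0 0;-0.3925 0.065 0 0 0 0;-0.3925 0.065 0.1 0 0 0;-0.3925 0.065 0.2 0 0 0;-0.3925 0.065 0.3 0 0 0;-0.3925 0.065 0.35 0 0 0;-0.3925 0.065 0.375 0 0 0;-0.3925 0.065 0.375 0 0 0"
}}

```text
clock: 9.07
eef_pos: [0.6585, 0.0553, 0.0689]
orientation: [[-1.0, 0.003, 0.0], [0.003, 1.0, 0.0], [-0.0, 0.0, -1.0]]
contact_force: [-0.8, 0.8, -7.8]
opening: 0.057
grasp_force: 94.1
```

```bash
python3 - <<'E'
from h import *
cap('wrist','w3'); s=ctrl.sense(); print(s['clock'],s['eef_pos'],s['orientation'].round(4),s['contact_force'])
p=cv2.imread('pics/w3.png'); cv2.imwrite('pics/w3b.png',cv2.resize(p[60:330,200:440],None,fx=2.2,fy=2.2,interpolation=cv2.INTER_CUBIC))
E
```

```text
9.125 [0.65933492 0.05534491 0.07006905] [[-1.0e+00  3.2e-03  2.2e-03]
 [ 3.2e-03  1.0e+00  1.0e-04]
 [-2.2e-03  1.0e-04 -1.0e+00]] [ 0.10195264 -0.05920648 -7.56368195]
```

View pics/w3b.png

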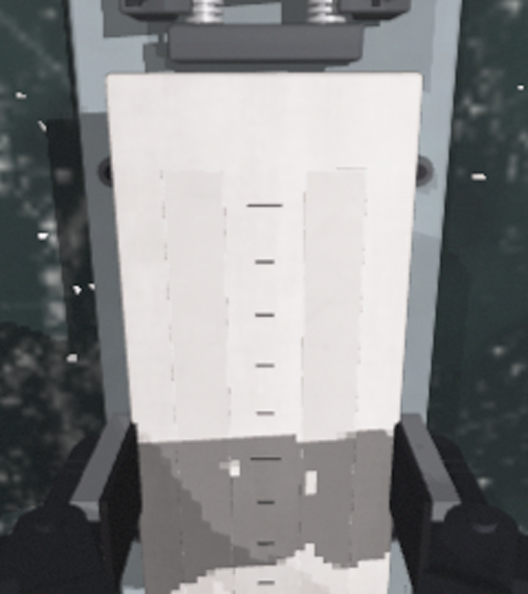

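The gauge near edge runs (107,74)–(421,74) in the crop. Its centre column of 264 matches the jaw (265) and plate (265), so it is laterally aligned. I'll check the lengthwise gap to the jaw front edge at row 60.

```bash
python3 - <<'E'
from h import *
W=lambda a,b,z=None: w('wrist','w3',200+a/2.2,60+b/2.2,z)
print('gauge end',W(264,74,.083),W(264,90)); 
for b in (30,40,45,50,55,58,61,64): print(b,W(265,b).round(4))
print(W(73,50,.012),W(457,50,.012), W(107,74,.083),W(421,74,.083))
E
```

```text
gauge end [0.57446106 0.05657933 0.083     ] [0.57727497 0.05656455 0.08040215]
30 [0.5632 0.0568 0.0313]
40 [0.5655 0.0568 0.0316]
45 [0.5667 0.0568 0.031 ]
50 [0.5679 0.0568 0.0315]
55 [0.5691 0.0568 0.0324]
58 [0.5699 0.0568 0.0327]
61 [0.5705 0.0568 0.0294]
64 [0.5707 0.0568 0.012 ]
[0.56675402 0.00251085 0.012     ] [0.56721015 0.11115008 0.012     ] [0.57433995 0.02769907 0.083     ] [0.57458217 0.0854576  0.083     ]
```

{"api": "move_arm", "payload": {
  "commands": "0 0 0.03 0 0 0;0 0 0.06 0 0 0;0 0 0.09 0 0 0;0 0 0.11 0 0 0;0 0 0.12 0 0 0;0 0 0.125 0 0 0;0 0 0.128 0 0 0;0 0 0.128 0 0 0"
}}

```text
clock: 10.12
eef_pos: [0.6584, 0.0553, 0.0178]
orientation: [[-1.0, 0.003, 0.001], [0.003, 1.0, 0.0], [-0.001, 0.0, -1.0]]
contact_force: [-0.6, -0.1, -8.0]
opening: 0.0573
grasp_force: 94.1
```

{"api": "move_arm", "payload": {
  "commands": "0 0 0.0025 0 0 0;0 0 0.005 0 0 0;0 0 0.0075 0 0 0;0 0 0.0075 0 0 0"
}}

```text
clock: 10.62
eef_pos: [0.6583, 0.0553, 0.0156]
orientation: [[-1.0, 0.003, 0.0], [0.003, 1.0, 0.0], [-0.0, 0.0, -1.0]]
contact_force: [-4.4, -0.2, 1.7]
opening: 0.0569
grasp_force: 95.1
```

{"api": "move_arm", "payload": {
  "commands": "0 0 0 0 0 0;0 0 0 0 0 0;0 0 0 0 0 0",
  "grip": 0.73,
  "grip_force": 20
}}

```text
clock: 11.0
eef_pos: [0.6591, 0.0553, 0.0152]
orientation: [[-1.0, 0.003, 0.002], [0.003, 1.0, 0.0], [-0.002, 0.0, -1.0]]
contact_force: [-0.3, -0.5, 0.3]
opening: 0.0624
grasp_force: 0.0
```

{"api": "move_arm", "payload": {
  "commands": "0 0 0 0 0 0;0 0 0 0 0 0;0 0 0 0 0 0;0 0 0 0 0 0",
  "grip": 0.9
}}

```text
clock: 11.5
eef_pos: [0.6581, 0.0553, 0.0144]
orientation: [[-1.0, 0.003, -0.0], [0.003, 1.0, -0.0], [0.0, -0.0, -1.0]]
contact_force: [0.3, -0.6, 0.1]
opening: 0.0771
grasp_force: 0.0
```

{"api": "move_arm", "payload": {
  "commands": "0 0 -0.05 0 0 0;0 0 -0.15 0 0 0;0.1 0 -0.3 0 0 0;0.2 0 -0.4 0 0 0;0.3 0 -0.45 0 0 0;0.35 0 -0.45 0 0 0;0.35 0 -0.45 0 0 0"
}}

```text
clock: 12.38
eef_pos: [0.5176, 0.0558, 0.1966]
orientation: [[-1.0, 0.003, 0.003], [0.003, 1.0, 0.0], [-0.003, 0.0, -1.0]]
contact_force: [0.7, 0.2, -0.4]
opening: 0.0769
grasp_force: 0.0
```

```bash
python3 - <<'E'
from h import *
cap('wrist','w4'); s=ctrl.sense(); print(s['clock'],s['eef_pos'],s['contact_force'])
p=cv2.imread('pics/w4.png'); cv2.imwrite('pics/w4b.png',cv2.resize(p[50:350,200:440],None,fx=2,fy=2,interpolation=cv2.INTER_CUBIC))
E
```

```text
12.425 [0.5184657  0.05577046 0.1960763 ] [0.1821887  0.34113008 0.13409027]
```

View pics/w4b.png

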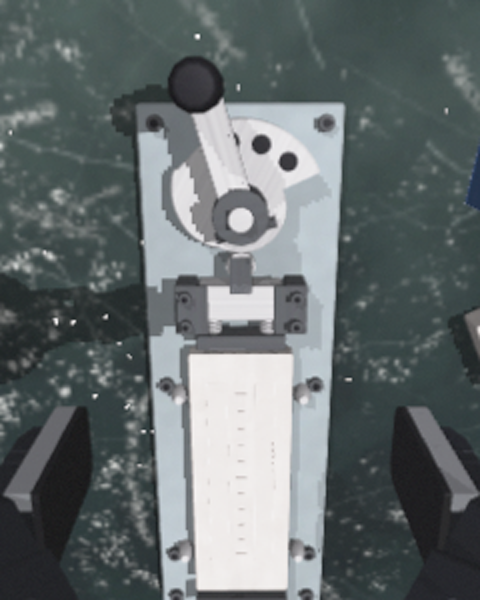

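The gauge lies in the nest between all four pins, flush behind the jaw. The handle top is at (196,83) in the crop and the hub top at (240,218). Next is the crank.

```bash
python3 - <<'E'
from h import *
W=lambda a,b,z=None: w('wrist','w4',200+a/2,50+b/2,z)
h=W(196,83,.096); c=W(240,218,.062); print(h,c,W(196,83),W(240,218)); d=(h-c)[:2]; print(np.linalg.norm(d),np.degrees(np.arctan2(d[1],d[0])))
print('gauge corners',[W(*p,.028).round(4) for p in[(190,353),(292,353),(197,590),(289,590)]],'jaw',W(240,348).round(4),'pins',W(178,396,.025),W(303,395,.025))
row([h[0],h[1],.15],-73)
E
```

```text
[0.4305011  0.04011644 0.096     ] [0.48938985 0.05669406 0.062     ] [0.43047992 0.0400385  0.09488755] [0.48961265 0.05669242 0.06086561]
0.061177631665357946 -164.27769041390098
gauge corners [array([0.5733, 0.028 , 0.028 ]), array([0.5735, 0.0858, 0.028 ]), array([0.7435, 0.0274, 0.028 ]), array([0.7437, 0.088 , 0.028 ])] jaw [0.5689 0.0564 0.0313] pins [0.60216726 0.01981093 0.025     ] [0.60177402 0.09323069 0.025     ]
[ 2.201e-01 -3.980e-02  1.146e-01  1.300e-03  1.000e-04  9.047e-01]
```

{"api": "move_arm", "payload": {
  "commands": "0.22 -0.04 0.1146 0 0 0.91;0.22 -0.04 0.1146 0 0 0.91;0.22 -0.04 0.1146 0 0 0.91;0.22 -0.04 0.1146 0 0 0.91;0.22 -0.04 0.1146 0 0 0.91;0.22 -0.04 0.1146 0 0 0.91;0.22 -0.04 0.1146 0 0 0.91;0.22 -0.04 0.1146 0 0 0.91;0.22 -0.04 0.1146 0 0 0.91;0.22 -0.04 0.1146 0 0 0.91;0.22 -0.04 0.1146 0 0 0.91;0.22 -0.04 0.1146 0 0 0.91;0.22 -0.04 0.1146 0 0 0.91;0.22 -0.04 0.1146 0 0 0.91;0.22 -0.04 0.1146 0 0 0.91;0.22 -0.04 0.1146 0 0 0.91;0.22 -0.04 0.1146 0 0 0.91;0.22 -0.04 0.1146 0 0 0.91",
  "grip": 0.55
}}

```text
clock: 14.68
eef_pos: [0.4306, 0.0399, 0.1486]
orientation: [[0.961, 0.277, -0.0], [0.277, -0.961, -0.0], [-0.0, -0.0, -1.0]]
contact_force: [0.1, -0.4, -0.4]
opening: 0.0471
grasp_force: 0.0
```

```bash
python3 - <<'E'
from h import *
s=ctrl.sense(); print(s['qpos'],s['opening'])
row([.4302,.04,.062],-74.3)
E
```

```text
[ 1.99857805e+00 -7.83834275e+00  1.25337241e+02 -1.42325867e-03
  6.25061992e+01  7.59225746e+01] 0.04710409880156554
[-0.0009 -0.0004  0.2166  0.      0.      0.0021]
```

{"api": "move_arm", "payload": {
  "commands": "0 0 0.08 0 0 0;0 0 0.15 0 0 0;0 0 0.2 0 0 0;0 0 0.2166 0 0 0;0 0 0.2166 0 0 0"
}}

```text
clock: 15.3
eef_pos: [0.4301, 0.04, 0.0619]
orientation: [[0.961, 0.276, -0.001], [0.276, -0.961, -0.0], [-0.001, -0.0, -1.0]]
contact_force: [-0.3, 0.2, 0.6]
opening: 0.0466
grasp_force: 0.0
```

{"api": "move_arm", "payload": {
  "commands": "0 0 0 0 0 0;0 0 0 0 0 0;0 0 0 0 0 0;0 0 0 0 0 0;0 0 0 0 0 0",
  "grip": 0.2,
  "grip_force": 20
}}

```text
clock: 15.92
eef_pos: [0.4313, 0.0399, 0.0632]
orientation: [[0.961, 0.276, 0.003], [0.276, -0.961, -0.0], [0.002, 0.001, -1.0]]
contact_force: [-0.0, -0.9, 6.4]
opening: 0.0213
grasp_force: 20.3
```

```bash
cat >> h.py <<'E'
def arc(p0,p1,n,yl=0,z=.066):
    """rows carrying the TCP from crank azimuth p0 to p1 (deg), tool-y tangential less lag yl; p0: present commanded azimuth"""
    s=ctrl.sense(); t=np.array(s['eef_pos']); R=np.array(s['orientation']); y0=np.degrees(np.arctan2(R[1,1],R[0,1]))
    print('t',s['clock'],'az',np.degrees(np.arctan2(t[1]-.0566,t[0]-.4896)).round(1),'rad',np.hypot(t[1]-.0566,t[0]-.4896).round(4),'yaw',y0.round(1),'q6',s['qpos'][5].round(1),'F',np.array(s['contact_force']).round(1))
    a=np.radians(y0); G=np.array([[-np.sin(a),np.cos(a)],[np.cos(a),np.sin(a)]])
    o=[]
    for k in range(1,n+1):
        p=p0+(p1-p0)*k/n; q=np.radians(p)
        d=G.T@(np.array([.4896,.0566])+.062*np.array([np.cos(q),np.sin(q)])-t[:2])/.4
        o.append('%.3f %.3f %.3f 0 0 %.3f'%(d[0],d[1],-(z-t[2])/.4,-(p+90-yl-y0)/180))
    print(';'.join(o))
E
python3 - <<'E'
from h import *
arc(-164.3,-69,20)
E
```

```text
t 15.925 az -164.0 rad 0.0606 yaw -74.0 q6 76.0 F [-0.  -0.9  6.4]
-0.003 0.012 -0.007 0 0 -0.025;-0.002 0.025 -0.007 0 0 -0.051;0.001 0.038 -0.007 0 0 -0.078;0.005 0.050 -0.007 0 0 -0.104;0.009 0.062 -0.007 0 0 -0.130;0.015 0.074 -0.007 0 0 -0.157;0.022 0.085 -0.007 0 0 -0.183;0.029 0.095 -0.007 0 0 -0.210;0.037 0.105 -0.007 0 0 -0.236;0.046 0.114 -0.007 0 0 -0.263;0.056 0.122 -0.007 0 0 -0.289;0.067 0.130 -0.007 0 0 -0.316;0.078 0.137 -0.007 0 0 -0.342;0.089 0.142 -0.007 0 0 -0.369;0.101 0.147 -0.007 0 0 -0.395;0.114 0.150 -0.007 0 0 -0.422;0.126 0.153 -0.007 0 0 -0.448;0.139 0.155 -0.007 0 0 -0.475;0.152 0.155 -0.007 0 0 -0.501;0.165 0.155 -0.007 0 0 -0.528
```

{"api": "move_arm", "payload": {
  "commands": "0 0 -0.009 0 0 0;0 0 -0.009 0 0 0;0 0 -0.009 0 0 0",
  "grip": 0.295
}}

```text
clock: 16.3
eef_pos: [0.4297, 0.04, 0.0654]
orientation: [[0.961, 0.276, -0.001], [0.276, -0.961, 0.0], [-0.001, -0.0, -1.0]]
contact_force: [0.0, -0.3, 0.1]
opening: 0.0253
grasp_force: 0.0
```

{"api": "move_arm", "payload": {
  "commands": "0 0.012 0 0 0 -0.026;0.001 0.025 0 0 0 -0.052;0.004 0.038 0 0 0 -0.078;0.008 0.05 0 0 0 -0.104;0.012 0.062 0 0 0 -0.13;0.018 0.074 0 0 0 -0.157;0.025 0.085 0 0 0 -0.183;0.032 0.095 0 0 0 -0.21;0.04 0.105 0 0 0 -0.236;0.049 0.114 0 0 0 -0.263"
}}

```text
clock: 17.55
eef_pos: [0.4596, 0.0022, 0.065]
orientation: [[0.446, 0.895, -0.005], [0.895, -0.446, 0.001], [-0.001, -0.005, -1.0]]
contact_force: [-4.4, 2.7, 4.9]
opening: 0.0252
grasp_force: 2.7
```

```bash
python3 - <<'E'
from h import *
arc(-117,-67,10)
E
```

```text
t 17.55 az -118.9 rad 0.0621 yaw -26.5 q6 23.6 F [-4.4  2.7  4.9]
0.001 0.019 -0.003 0 0 -0.025;0.002 0.032 -0.003 0 0 -0.053;0.005 0.045 -0.003 0 0 -0.080;0.009 0.058 -0.003 0 0 -0.108;0.014 0.071 -0.003 0 0 -0.136;0.020 0.083 -0.003 0 0 -0.164;0.027 0.094 -0.003 0 0 -0.192;0.036 0.105 -0.003 0 0 -0.219;0.045 0.115 -0.003 0 0 -0.247;0.054 0.124 -0.003 0 0 -0.275
```

{"api": "move_arm", "payload": {
  "commands": "0.001 0.016 -0.005 0 0 -0.025;0.002 0.031 -0.005 0 0 -0.053;0.005 0.045 -0.005 0 0 -0.08;0.009 0.058 -0.005 0 0 -0.108;0.014 0.071 -0.005 0 0 -0.136;0.02 0.083 -0.005 0 0 -0.164;0.027 0.094 -0.005 0 0 -0.192;0.036 0.105 -0.005 0 0 -0.219;0.045 0.115 -0.005 0 0 -0.247;0.054 0.124 -0.005 0 0 -0.275"
}}

```text
clock: 18.8
eef_pos: [0.5102, -0.0019, 0.0656]
orientation: [[-0.392, 0.92, -0.012], [0.92, 0.392, -0.001], [0.004, -0.011, -1.0]]
contact_force: [-11.3, -3.6, 4.6]
opening: 0.0255
grasp_force: 6.0
```

```bash
python3 - <<'E'
from h import *
arc(-67,-55,4)
E
```

```text
t 18.8 az -70.6 rad 0.062 yaw 23.1 q6 -25.9 F [-11.3  -3.6   4.6]
-0.000 0.018 -0.001 0 0 -0.016;0.001 0.026 -0.001 0 0 -0.033;0.002 0.034 -0.001 0 0 -0.050;0.003 0.042 -0.001 0 0 -0.066
```

{"api": "move_arm", "payload": {
  "commands": "0 0.005 -0.001 0 0 -0.011;0 0.011 -0.001 0 0 -0.022;0.001 0.016 -0.001 0 0 -0.033;0.001 0.021 -0.001 0 0 -0.044"
}}

```text
clock: 19.3
eef_pos: [0.517, 0.0011, 0.0656]
orientation: [[-0.514, 0.858, -0.013], [0.858, 0.514, -0.002], [0.005, -0.012, -1.0]]
contact_force: [-10.8, -6.0, 4.4]
opening: 0.0254
grasp_force: 6.2
```

{"api": "move_arm", "payload": {
  "commands": "0 0.005 0 0 0 -0.011;0 0.011 0 0 0 -0.022;0.001 0.016 0 0 0 -0.033;0.001 0.021 0 0 0 -0.044"
}}

```text
clock: 19.8
eef_pos: [0.5237, 0.0049, 0.0656]
orientation: [[-0.627, 0.779, -0.014], [0.779, 0.627, -0.004], [0.006, -0.013, -1.0]]
contact_force: [-12.4, -9.1, 5.0]
opening: 0.025
grasp_force: 7.3
```

{"api": "move_arm", "payload": {
  "commands": "0 0.004 0 0 0 -0.008;0 0.008 0 0 0 -0.016;0 0.011 0 0 0 -0.022;0 0.011 0 0 0 -0.022;0 0.011 0 0 0 -0.022"
}}

```text
clock: 20.42
eef_pos: [0.5291, 0.0083, 0.0658]
orientation: [[-0.678, 0.735, -0.009], [0.735, 0.678, -0.002], [0.005, -0.008, -1.0]]
contact_force: [-5.9, -4.7, -0.4]
opening: 0.0254
grasp_force: 4.4
```

```bash
python3 - <<'E'
from h import *
arc(0,0,1)
E
```

```text
t 20.425 az -50.8 rad 0.0624 yaw 42.7 q6 -44.3 F [-5.9 -4.7 -0.4]
0.051 0.123 -0.001 0 0 -0.263
```

{"api": "move_arm", "payload": {
  "commands": "0 0.005 0 0 0 -0.011;0 0.011 0 0 0 -0.022;0.001 0.016 0 0 0 -0.033;0.001 0.016 0 0 0 -0.033"
}}

```text
clock: 20.92
eef_pos: [0.5333, 0.0124, 0.0657]
orientation: [[-0.751, 0.66, -0.01], [0.66, 0.751, -0.003], [0.005, -0.009, -1.0]]
contact_force: [-7.0, -7.8, 1.9]
opening: 0.0251
grasp_force: 5.2
```

{"api": "move_arm", "payload": {
  "commands": "0 0.005 0 0 0 -0.011;0 0.011 0 0 0 -0.022;0.001 0.016 0 0 0 -0.033;0.001 0.016 0 0 0 -0.033"
}}

```text
clock: 21.42
eef_pos: [0.5426, 0.0197, 0.0683]
orientation: [[-0.815, 0.58, 0.001], [0.58, 0.815, 0.0], [-0.001, 0.001, -1.0]]
contact_force: [0.5, -0.3, -0.3]
opening: 0.0254
grasp_force: 0.0
```

{"api": "move_arm", "payload": {
  "commands": "0 0.005 0 0 0 -0.011;0 0.011 0 0 0 -0.022;0.001 0.016 0 0 0 -0.033;0.001 0.016 0 0 0 -0.033"
}}

```text
clock: 21.92
eef_pos: [0.5455, 0.0248, 0.0681]
orientation: [[-0.871, 0.492, 0.0], [0.492, 0.871, -0.0], [-0.0, 0.0, -1.0]]
contact_force: [-1.3, -1.7, 1.5]
opening: 0.0253
grasp_force: 0.9
```

The force built to about 10 N and then vanished, so it dropped over the hump. It now sits with only about 2 N of drag, which fits the dwell. Let go and look.

{"api": "move_arm", "payload": {
  "commands": "0 0 0 0 0 0;0 0 0 0 0 0;0 0 0 0 0 0;0 0 0 0 0 0",
  "grip": 0.55
}}

```text
clock: 22.42
eef_pos: [0.5453, 0.0249, 0.0679]
orientation: [[-0.87, 0.493, -0.0], [0.493, 0.87, 0.0], [0.0, 0.0, -1.0]]
contact_force: [0.3, -0.1, 0.1]
opening: 0.0472
grasp_force: 0.0
```

{"api": "move_arm", "payload": {
  "commands": "0 0 -0.05 0 0 0;0 0 -0.15 0 0 0;-0.05 0 -0.3 0 0 0;-0.15 0 -0.4 0 0 0;-0.2 0 -0.4 0 0 0;-0.2 0 -0.4 0 0 0"
}}

```text
clock: 23.18
eef_pos: [0.6153, -0.0152, 0.2272]
orientation: [[-0.87, 0.494, -0.001], [0.494, 0.87, 0.0], [0.001, -0.0, -1.0]]
contact_force: [-0.4, -0.5, -0.9]
opening: 0.0472
grasp_force: 0.0
```

```bash
python3 - <<'E'
from h import *
cap('wrist','w5'); s=ctrl.sense(); print(s['clock'],s['eef_pos'],s['contact_force'])
p=cv2.imread('pics/w5.png'); cv2.imwrite('pics/w5b.png',cv2.resize(p[0:400,120:520],None,fx=1.5,fy=1.5,interpolation=cv2.INTER_CUBIC))
E
```

```text
23.225 [ 0.61381407 -0.01463566  0.22603402] [-0.1004901   0.31119414 -0.51503563]
```

View pics/w5b.png

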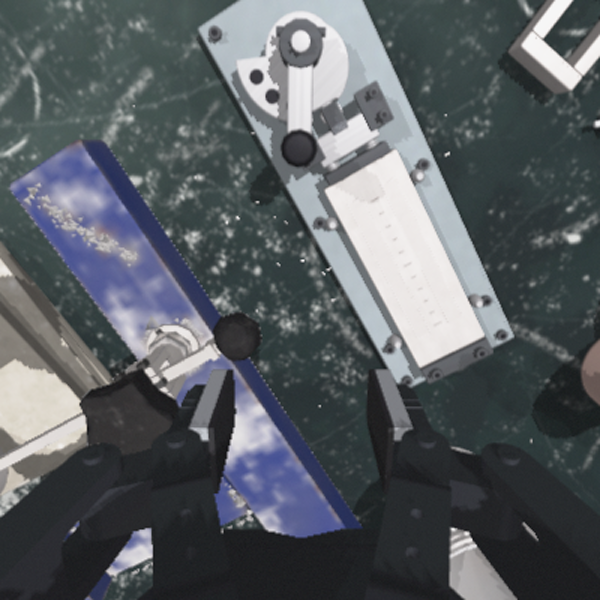

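The crank stayed put (handle (298,149), hub (300,40)) and the gauge is pushed up against the stop. I'll check the angle numerically.

```bash
python3 - <<'E'
from h import *
W=lambda a,b,z=None: w('wrist','w5',120+a/1.5,b/1.5,z)
h=W(298,149,.096); c=W(300,40,.062); d=(h-c)[:2]; print(h,c,np.linalg.norm(d),np.degrees(np.arctan2(d[1],d[0])))
print('gauge near end',W(328,186,.028),W(397,149,.028),'far',W(418,369,.028),W(483,340,.028))
E
```

```text
[0.54349929 0.02483502 0.096     ] [0.4894998  0.05682299 0.062     ] 0.06276284757195365 -30.641455061863383
gauge near end [0.57699482 0.03088949 0.028     ] [0.57877383 0.08673004 0.028     ] far [0.74769359 0.02517306 0.028     ] [0.74992591 0.08339129 0.028     ]
```

```bash
python3 -c "
from h import *
print(ctrl.hand_in())"
```

```text
the job is handed in; nothing more can be done
None
```

The gauge is in the nest against the end stop and the crank stayed put in the dwell when I let go; the job was handed in at about 23 s, and the interface gave no verdict.

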